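# Clamp the foil test plate to the set force

### The arm

A 6-joint arm with a two-finger parallel gripper is mounted at the origin on the work surface. World frame = base frame: x ahead of the robot, y to its left, z up, the work surface at z = 0. Lengths are in m, angles in rad, forces in N, time in s.
With the tool pointing down it reaches from about 0.375 to 0.9 m from the base axis. Payload 3.1 kg.
Tool frame: the origin (TCP) lies at the very end of the fingers, on their centre line; the grasp point (between the pads) lies 19 mm behind it; z points along the fingers, y is the direction in which the jaws open and shut (so a half turn about z gives the same grasp; the last joint's range is limited). The gripper opens to 85 mm and grips with 20 to 120 N. Pads are 22 mm wide; open, the fingers measure 114 mm over their backs; the gripper's body (76 mm by 85 mm) begins 54 mm behind the grasp point. The pads swing forward as they close: fully open they stand 13 mm farther back than shut.
Start: joints at [-1.389, 0.527, 1.433, -0, 1.181, -0.178], TCP at [0.22, -0.585, 0.231] pointing down, gripper open.
Joint ranges: [-3.08, 3.08], [-0.75, 2.2], [0.22, 2.44], [-1.43, 4.57], [0, 2.65], [-2.85, 2.85]. Speed limits (rad/s): [2.79, 2.79, 3.14, 3.14, 3.14, 3.14].

### API

Orientations are given as a unit quaternion [x, y, z, w].
In Python, from station import manip gives the robot as it stands.
- The arm moves only by the tool send_rows, never from a script. Its argument "motion" is a list of rows, each an object with "gripper": the finger opening in mm, from 0 to 85.4; "travel": the shift along the tool's x, y, z in mm, a list of three; "rotation": the turn, a rotation vector about the tool's x, y, z in degrees, a list of three. In form: [{"gripper": gripper, "travel": [x, y, z], "rotation": [ax, ay, az]}, ...]. A call has 1 to 12 rows; each row shifts and turns the commanded pose from where the row before left it, along the tool's axes as they then stand; what a row does not reach is not made up. A row lasts 1/12 s, in which the tool goes at most 41.7 mm and 7.16 degrees, less where a joint would pass 70% of its speed; a pose out of reach is approached as far as the arm can. A call is refused whole if a number of a shift passes 41.7 or a number of a turn 7.16, either way. A call with a gripper value outside its range is refused whole. The fingers move at their own pace and stop on an object; "newtons" is the grip in N (left out, the last holds). Time passes only in rows, so rows that do not move let the fingers close. It gives the time, the measured TCP pose, the force and the opening at its end, in the units of the state.
- manip.sense(): the state, without advancing time (a new reading comes with each control period).
- manip.snapshot(name): name is "scene" or "top" or "wrist"; returns the picture (480x640x3 uint8, red, green, blue); there is no depth.
- manip.calibration(name): a dict with "fx", "fy", "cx", "cy" (pixels), "cam_to_world" (4x4, takes a point from camera to world coordinates). Camera axes: x right, y down, z forward; pixel columns grow to the right and rows downward; lengths in m; the calibration is good to about 2 mm. The wrist camera is an equidistant fisheye: a pixel r from the principal point sees the ray r / f radians off the axis. A picture is of the moment at which its call begins: read the wrist's pose just before it. calibration takes no time and is no camera call; for the wrist camera it gives the pose at the moment of the call.
- manip.sign_off(): hands the job in, once; it reports no verdict.
The state is a dict: "t": time; "q": joint angles; "qd": joint speeds; "tau": joint torques, N m; "tcp_pos": TCP position; "tool_rot": TCP orientation; "force": force on the tool from outside, world axes, zero at the start; "ft_torque": the same for the moment, N m; "finger_gap": opening from 0.0 (shut) to 1.0 (fully open).
Only numpy, scipy, OpenCV 4.12 (cv2) and the standard library are available. Lean on these libraries where they do the work, as an engineer would, in place of code of your own. Each camera call takes 0.05 s, during which the arm holds its last target. There are 200 camera calls.

### The job

Two identical small screw presses stand on the bench. On the one that has the flat test plate under its foot, turn the T-bar clockwise (seen from above) until the brass indicator tab pops out of the front of its head, do not force it much beyond that, and let go. Leave the empty press alone.

Things in the scene. Friction and masses are not known exactly. Their poses are not given: they have to be found in the camera images.
- clamp_grip (a point): Centre of the steel T-bar (84 long, 12 wide, 14 mm high), on the upright screw axis, 148 mm above the bench, of the press with the aluminium plate (42 x 130 x 8 mm, dark film on top, loose) under its foot. x runs along the bar, y across it, z up; it turns with the bar, which turns on the spot without sinking. Press fixed, dark grey C-frame; its head, 50 mm wide, ends at 105 mm, collar at 111 mm.
- clamp_screw (a joint): Turn of that T-bar, rad, growing clockwise from above; starts at 0 to 0.35, stop at 2.0. At 0 the bar points from column to open jaw. The foot meets the plate at about 0.6, its spring lets the tab go at about 1.2; beyond 1.7 the plate is overtightened. Takes up to 0.25 N m; the screw stays where it is left.
- clamp_tab (a joint): Brass indicator tab of that press, 28 mm wide, 6 mm thick, in a slot 75 to 95 mm up in the front face of the head (away from the column, over the open jaw). 0 = in, nearly flush; when the set force is reached it springs out at once to 0.022 m and stays out.
- spare_bar (a point): Point on the T-bar of the other, empty press (same make and size, nothing under its foot), 38 mm out along the bar from its screw axis, 148 mm above the bench. It must stay where it is. Either press may stand left or right, turned up to 0.4 rad; their screw axes are at least 230 mm apart.
Things that resemble listed ones, but are neither listed nor needed, are in the scene too. Leave any purple look-alike of the part that bears clamp_grip alone.

How it is judged:
By the outcome, as a careful person would: the job done as asked, in the order asked, and still so for the second after the job is handed in, with the robot touching nothing.
It also fails if it takes over 40 s, if anything falls off the work surface, if the arm or the gripper's body presses on something with over 40 N, if the wrist force passes 120 N, or if a joint passes its speed limit or range.

## Working session

There is one attempt and no reset: what is moved stays moved. The work goes in short steps, Python scripts to look and compute and a tool call to move; the robot and the scene stay as the last step left them, time stands still between calls to the robot, and variables do not carry over. Pictures are saved under pics/ and viewed, about 8 in all and at most 12, crops included, and the job is handed in when it is done.

Besides the shell and the picture viewer there is one more tool, called after ">>>" by a JSON object that holds its "op" and its "data", one argument or row to a line. send_rows: Moves the arm, as the interface text tells. Its arguments: {"type":"object","properties":{"motion":{"type":"array","items":{"type":"object","properties":{"gripper":{"type":"number"},"travel":{"type":"array","items":{"type":"number"}},"rotation":{"type":"array","items":{"type":"number"}}}}},"newtons":{"type":"number"}},"required":["motion"]}

```bash
mkdir -p pics
cat > h.py <<'E'
import numpy as np, cv2
from station import manip
def shot(n,f):
    im=manip.snapshot(n); cv2.imwrite('pics/'+f,im[:,:,::-1]); return im
def ray(n,u,v,z):
    c=manip.calibration(n);T=np.array(c['cam_to_world'])
    d=T[:3,:3]@np.array([(u-c['cx'])/c['fx'],(v-c['cy'])/c['fy'],1]);o=T[:3,3]
    return o+d*(z-o[2])/d[2]
def proj(n,p):
    c=manip.calibration(n);T=np.array(c['cam_to_world'])
    q=T[:3,:3].T@(np.array(p)-T[:3,3]);return c['cx']+c['fx']*q[0]/q[2],c['cy']+c['fy']*q[1]/q[2]
E
python3 - <<'E'
from h import *
shot('top','top0.png');shot('scene','sc0.png')
for n in('top','scene'):
    c=manip.calibration(n);print(n,c['fx'],c['cx'],c['cy'],np.round(c['cam_to_world'],3).tolist())
s=manip.sense();print(s['t'],s['tcp_pos'],s['tool_rot'],s['finger_gap'])
E
```

```text
top 521.0293689179715 325.58663000921297 240.92825997543707 [[-0.003, -0.989, 0.146, 0.211], [-1.0, 0.004, 0.009, -0.204], [-0.009, -0.146, -0.989, 1.533], [0.0, 0.0, 0.0, 1.0]]
scene 615.2410614538286 325.37659952988025 229.54427165017245 [[0.732, 0.571, -0.373, 1.059], [0.682, -0.613, 0.399, -0.881], [-0.001, -0.546, -0.838, 1.555], [0.0, 0.0, 0.0, 1.0]]
0.1 [ 0.21995862 -0.58431376  0.23040725] [ 9.83865142e-01  1.78908766e-01 -3.97029978e-06 -1.01772468e-03] 0.9999166104687486
```

View pics/top0.png

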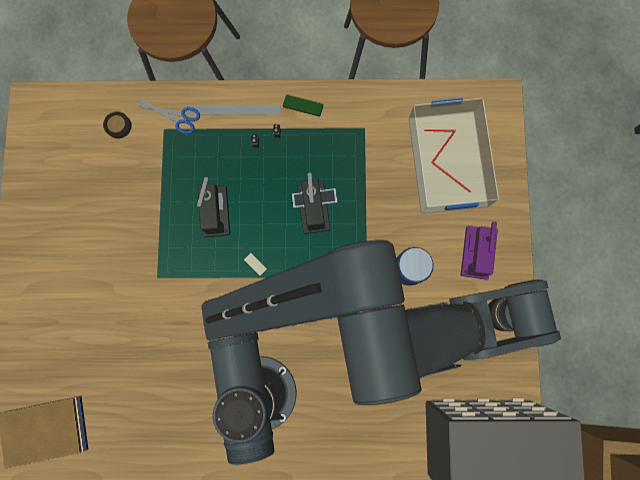

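View pics/sc0.png

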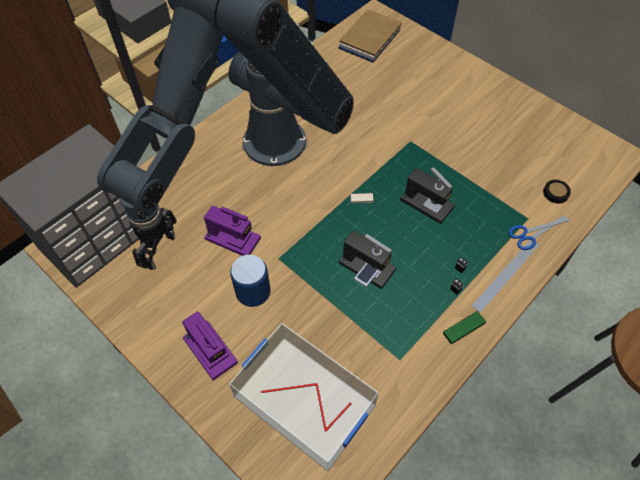

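The top view shows two dark presses, one at (315,195) with a plate sticking out on both sides, the other at (213,207) with only a light patch on its base. There are also purple look-alikes at (480,250) and beside it. The one at (315,195) fits the description; I'll check with crops.

Run:
```python
from h import *
t=cv2.imread('pics/top0.png');s=cv2.imread('pics/sc0.png')
a=cv2.resize(t[160:250,180:350],None,fx=4.6,fy=4.6,interpolation=cv2.INTER_CUBIC)[:300]
a=cv2.resize(t[165:245,185:345],(600,300),interpolation=cv2.INTER_CUBIC)
b=cv2.resize(s[160:300,325:465],(300,300),interpolation=cv2.INTER_CUBIC)
b=cv2.resize(s[160:295,325:465],(600,300) if 0 else (311,300),interpolation=cv2.INTER_CUBIC)
cv2.imwrite('pics/crop1.png',a)
c=np.zeros((600,600,3),np.uint8);c[:300]=a;c[300:,:311]=b
d=cv2.resize(s[228:290,335:397],(289,300),interpolation=cv2.INTER_CUBIC);c[300:,311:]=d
cv2.imwrite('pics/crop1.png',c)
# bar: bright low-sat blobs in top view
h=cv2.cvtColor(t,cv2.COLOR_BGR2HSV)
m=((h[...,1]<50)&(h[...,2]>120)).astype(np.uint8);m[:165]=0;m[245:]=0;m[:,:185]=0;m[:,345:]=0
n,l,st,ce=cv2.connectedComponentsWithStats(m)
for i in range(1,n):
    if st[i,4]<15: continue
    ys,xs=np.where(l==i);r=cv2.minAreaRect(np.c_[xs,ys].astype(np.float32))
    print(st[i],ce[i].round(1),np.round(r[0],1),np.round(r[1],1),round(r[2],1),t[l==i].mean(0).round(), ray('top',*r[0],.155).round(4))
for p in [(.5,-.2,.155),(.584,-.2,.155)]: print(proj('top',p))
```

```text
[307 173   6  29 113] [309.8 187.2] [309.5 187. ] [28.  5.] 90.0 [141. 143. 136.] [ 0.5628 -0.149   0.155 ]
[197 177  11  29 105] [202.1 191.3] [202.2 191. ] [ 3.5 29.6] 15.3 [140. 142. 136.] [0.553  0.1428 0.155 ]
[320 188  17  17  81] [329.7 195.8] [328.3 195.5] [15.1 15.1] 81.9 [162. 156. 144.] [ 0.539  -0.1999  0.155 ]
[204 191   7   9  23] [207.9 195.7] [207.6 195.5] [4.7 8.5] 23.2 [142. 140. 132.] [0.5406 0.1275 0.155 ]
[218 193   5  17  64] [220.3 200.9] [220.4 200.9] [16.2  3.8] 85.9 [144. 142. 133.] [0.5253 0.0924 0.155 ]
[292 192  12  16  64] [295.8 200. ] [297.2 199.6] [14.6 10. ] 81.9 [167. 159. 147.] [ 0.5279 -0.1156  0.155 ]
(np.float64(328.381681496986), np.float64(209.5897581173768))
(np.float64(328.2706374826484), np.float64(179.31451571948764))
```

View pics/crop1.png

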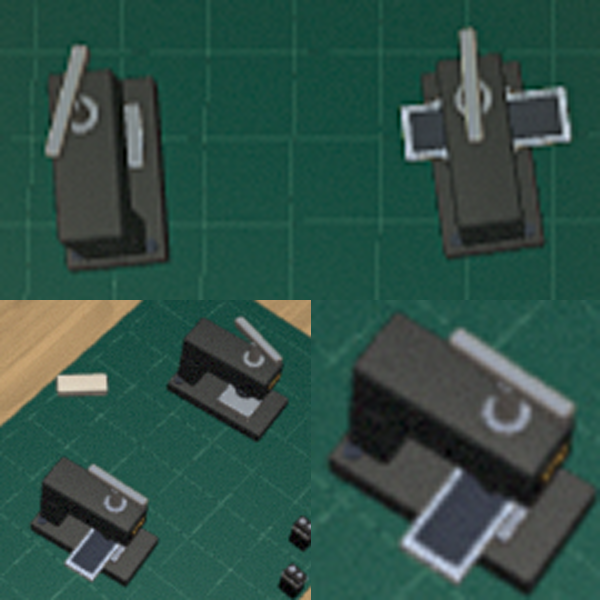

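Confirmed: the press at top (315,195) has the aluminium plate with dark film under its foot. The one at (213,207) shows only its bare anvil, so I leave it and the purple ones alone. I'll rise to clear the can and move over the bar.

>>> {"op": "send_rows", "data": {
  "motion": [
    {"gripper":85,"travel":[0,0,-35],"rotation":[0,0,0]},
    {"gripper":85,"travel":[0,0,-35],"rotation":[0,0,0]},
    {"gripper":85,"travel":[33,-20,0],"rotation":[0,0,0]},
    {"gripper":85,"travel":[33,-20,0],"rotation":[0,0,0]},
    {"gripper":85,"travel":[33,-20,0],"rotation":[0,0,0]},
    {"gripper":85,"travel":[33,-20,0],"rotation":[0,0,0]},
    {"gripper":85,"travel":[33,-20,0],"rotation":[0,0,0]},
    {"gripper":85,"travel":[33,-20,0],"rotation":[0,0,0]},
    {"gripper":85,"travel":[33,-20,0],"rotation":[0,0,0]},
    {"gripper":85,"travel":[33,-20,0],"rotation":[0,0,0]},
    {"gripper":85,"travel":[33,-20,0],"rotation":[0,0,0]},
    {"gripper":85,"travel":[33,-20,0],"rotation":[0,0,0]}
  ]
}}

```text
t: 1.1
tcp_pos: [0.4591, -0.2797, 0.301]
tool_rot: [0.984, 0.179, -0.0, -0.0]
force: [-0.2, 0.7, 0.6]
finger_gap: 0.998
```

>>> {"op": "send_rows", "data": {
  "motion": [
    {"gripper":85,"travel":[33,-20,0],"rotation":[0,0,0]},
    {"gripper":85,"travel":[33,-20,0],"rotation":[0,0,0]},
    {"gripper":85,"travel":[33,-20,0],"rotation":[0,0,0]},
    {"gripper":85,"travel":[33,-20,0],"rotation":[0,0,0]},
    {"gripper":85,"travel":[0,0,0],"rotation":[0,0,7]},
    {"gripper":85,"travel":[0,0,0],"rotation":[0,0,7]},
    {"gripper":85,"travel":[0,0,0],"rotation":[0,0,0]},
    {"gripper":85,"travel":[0,0,0],"rotation":[0,0,0]}
  ]
}}

```text
t: 1.77
tcp_pos: [0.5537, -0.1599, 0.3008]
tool_rot: [0.998, 0.059, -0.0, -0.0]
force: [-0.1, 1.3, -0.0]
finger_gap: 0.996
```

```bash
cat >> h.py <<'E'
def wray(uv,z):
    c=manip.calibration('wrist');T=np.array(c['cam_to_world']);out=[]
    for u,v in uv:
        a=np.array([(u-c['cx'])/c['fx'],(v-c['cy'])/c['fy']]);r=np.hypot(*a);d=T[:3,:3]@np.r_[a/r*np.sin(r),np.cos(r)]
        out.append(T[:3,3]+d*(z-T[2,3])/d[2])
    return np.array(out)
def wproj(p):
    c=manip.calibration('wrist');T=np.array(c['cam_to_world']);q=T[:3,:3].T@(np.array(p)-T[:3,3])
    r=np.arctan2(np.hypot(q[0],q[1]),q[2]);k=r/np.hypot(q[0],q[1]);return c['cx']+c['fx']*q[0]*k,c['cy']+c['fy']*q[1]*k
E
python3 - <<'E'
from h import *
s=manip.sense();print(s['t'],s['tcp_pos'],s['tool_rot'],s['q'])
w=shot('wrist','w1.png')
for n in('top','scene'):shot(n,n+'1.png')
print(wproj((.563,-.149,.155)),np.round(manip.calibration('wrist')['cam_to_world'],3).tolist())
E
```

```text
1.7667 [ 0.55365931 -0.15989192  0.30084452] [ 9.98233865e-01  5.94040771e-02 -4.88190461e-04 -2.60528286e-04] [-4.74940814e-01  3.88567446e-01  1.47070873e+00 -5.09543988e-05
  1.28342211e+00  9.76991822e-01]
(np.float64(302.7667590506401), np.float64(199.94412614809545)) [[0.117, -0.948, -0.297, 0.628], [-0.993, -0.113, -0.034, -0.152], [-0.001, 0.299, -0.954, 0.444], [0.0, 0.0, 0.0, 1.0]]
```

View pics/w1.png

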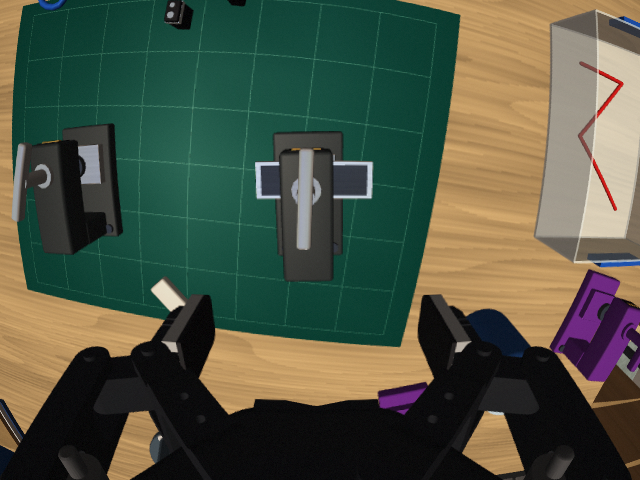

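The wrist view shows the plated press centrally: bar from about (306,150) to (303,249), collar near (306,191), brass tab slit at the head's front edge (290–322,149). The empty press is at left (60,190). Next I measure the bar and frame.

```bash
python3 - <<'E'
from h import *
t=cv2.imread('pics/w1.png')
g=t[...,1].astype(int);h=cv2.cvtColor(t,cv2.COLOR_BGR2HSV)
m=((h[...,1]<45)&(h[...,2]>125)).astype(np.uint8);m[:140]=0;m[260:]=0;m[:,:285]=0;m[:,325:]=0
for y in (150,155,160,165,175,210,220,230,240,246,249): 
    x=np.where(m[y])[0];print(y,x.min() if len(x) else None,x.max() if len(x) else None)
L=[];
for y in list(range(155,172))+list(range(212,245)):
    x=np.where(m[y,290:316])[0]+290
    L.append((x.mean(),y))
P=wray(L,.155);f=np.polyfit(P[:,0],P[:,1],1);print('bar yaw',np.arctan(f[0]),'resid',np.std(P[:,1]-np.polyval(f,P[:,0])))
ys=np.where(m[:,300:308].sum(1)>2)[0];print(ys.min(),ys.max())
E_=wray([(306,ys.min()),(303,ys.max())],.155);print(E_.round(4),E_.mean(0).round(4),np.linalg.norm(E_[0]-E_[1]))
print('collar',wray([(306,191)],.111).round(4))
# head edges: dark head top vs lighter/other, plus plate white frame
d=(h[...,2]<75).astype(np.uint8)
for y in (180,190,210,240,260,270):
    print(y,''.join('%4d'%v for v in h[y,270:350:2,2]))
E
python3 - <<'E'
import cv2
t=cv2.imread('pics/w1.png')
cv2.imwrite('pics/c2.png',cv2.resize(t[120:290,240:390],(529,600),interpolation=cv2.INTER_CUBIC))
E
```

```text
150 300 311
155 299 312
160 299 312
165 299 312
175 299 311
210 298 310
220 298 309
230 297 309
240 297 309
246 297 308
249 300 306
bar yaw 0.07652122955604676 resid 0.0001547226917351523
149 249
[[ 0.6036 -0.147   0.155 ]
 [ 0.5218 -0.1536  0.155 ]] [ 0.5627 -0.1503  0.155 ] 0.08210207349035824
collar [[ 0.5617 -0.1505  0.111 ]]
180   68  67  67  69  68  36  67  81  78  80  77  78  79 152 127 163 181 176 172 164 151 117 169 135  68  62  64  62  60  58  45  26  66  66  68  67  66  67  68  67
190   68  66  69  68  67  40  61  79  77  76  76 164 174 164 143 172 181 178 172 169 145  85  56 170 170 165  61  59  59  57  47  28  66  66  64  66  66  65  64  65
210   85  83  83  52  69  64  51  71  74  73  73  72  70  74 165 179 181 177 169 161 131  57  64  63  61  63  60  58  57  57  45  29  56  57  55  50  34  76  76  74
240   79  78  79  78  53  63  38  58  66  66  66  66  65  99 162 180 180 176 167 145  98  63  62  58  59  60  58  57  56  54  43  29  53  52  50  50  40  72  71  84
260   74  76  72  74  74  76  74  45  61  59  62  61  62  59  60  60  59  58  56  57  57  57  58  55  58  54  57  54  55  53  44  32  70  69  67  69  68  67  82  70
270   74  73  73  72  72  72  71  46  55  58  61  60  58  58  56  58  56  57  56  56  56  57  54  56  56  53  52  52  52  54  44  31  66  68  68  69  67  96  67  67
```

View pics/c2.png

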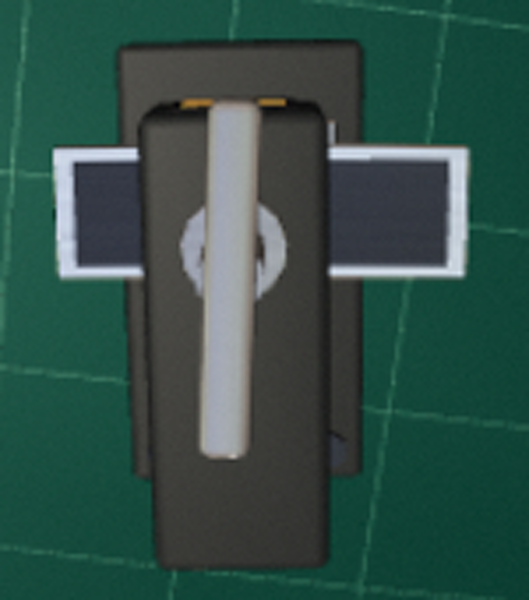

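>>> {"op": "send_rows", "data": {
  "motion": [
    {"gripper":85,"travel":[10,-9,0],"rotation":[0,0,2.4]},
    {"gripper":85,"travel":[0,0,30],"rotation":[0,0,0]},
    {"gripper":85,"travel":[0,0,30],"rotation":[0,0,0]},
    {"gripper":85,"travel":[0,0,30],"rotation":[0,0,0]},
    {"gripper":85,"travel":[0,0,25],"rotation":[0,0,0]},
    {"gripper":85,"travel":[0,0,25],"rotation":[0,0,0]},
    {"gripper":85,"travel":[0,0,20],"rotation":[0,0,0]},
    {"gripper":85,"travel":[0,0,10],"rotation":[0,0,0]},
    {"gripper":85,"travel":[0,0,0],"rotation":[0,0,0]},
    {"gripper":85,"travel":[0,0,0],"rotation":[0,0,0]}
  ]
}}

```text
t: 2.75
tcp_pos: [0.5629, -0.1506, 0.1314]
tool_rot: [0.999, 0.037, -0.0, -0.0]
force: [0.9, 0.1, -0.3]
finger_gap: 0.993
```

>>> {"op": "send_rows", "data": {
  "motion": [
    {"gripper":5,"travel":[0,0,0]},
    {"gripper":5,"travel":[0,0,0]},
    {"gripper":5,"travel":[0,0,0]},
    {"gripper":5,"travel":[0,0,0]},
    {"gripper":5,"travel":[0,0,0]},
    {"gripper":5,"travel":[0,0,0]},
    {"gripper":5,"travel":[0,0,0]},
    {"gripper":5,"travel":[0,0,0]}
  ],
  "newtons": 40
}}

```text
validation failed for argument at $.mo...
```

Run:
```python
from h import *
s=manip.sense();print(s['t'],s['tcp_pos'],s['tool_rot'],s['q'],s['finger_gap'],s['force'],s['ft_torque'])
w=shot('wrist','w2.png')
```

```text
2.75 [ 0.56291692 -0.15059558  0.13144273] [ 9.99326041e-01  3.67077887e-02 -3.03297962e-05 -3.12375411e-05] [-4.53078901e-01  6.02155648e-01  1.63006936e+00  3.36973890e-05
  9.09450563e-01  1.04426465e+00] 0.9929397269822706 [ 0.85738028  0.11591506 -0.31545066] [ 0.02149701 -0.02719104  0.01783692]
```

View pics/w2.png

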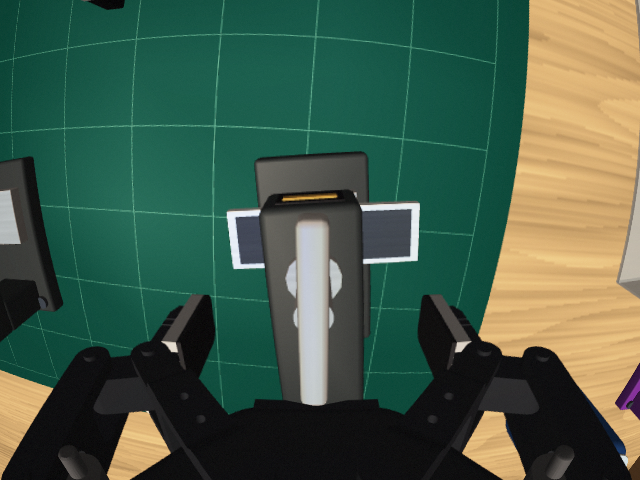

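The grip call was refused because it lacked a rotation field. The wrist view shows the bar centred between the fingers at x≈314, with the tab still in at (309,197). Now I close.

>>> {"op": "send_rows", "data": {
  "motion": [
    {"gripper":5,"travel":[0,0,0],"rotation":[0,0,0]},
    {"gripper":5,"travel":[0,0,0],"rotation":[0,0,0]},
    {"gripper":5,"travel":[0,0,0],"rotation":[0,0,0]},
    {"gripper":5,"travel":[0,0,0],"rotation":[0,0,0]},
    {"gripper":5,"travel":[0,0,0],"rotation":[0,0,0]},
    {"gripper":5,"travel":[0,0,0],"rotation":[0,0,0]},
    {"gripper":5,"travel":[0,0,0],"rotation":[0,0,0]},
    {"gripper":5,"travel":[0,0,0],"rotation":[0,0,0]},
    {"gripper":5,"travel":[0,0,0],"rotation":[0,0,0]},
    {"gripper":5,"travel":[0,0,0],"rotation":[0,0,0]}
  ],
  "newtons": 40
}}

```text
t: 3.63
tcp_pos: [0.5629, -0.1495, 0.1318]
tool_rot: [0.999, 0.037, 0.0, -0.0]
force: [-0.6, 3.4, 5.2]
finger_gap: 0.166
```

>>> {"op": "send_rows", "data": {
  "motion": [
    {"gripper":5,"travel":[0,0,0],"rotation":[0,0,5]},
    {"gripper":5,"travel":[0,0,0],"rotation":[0,0,5]},
    {"gripper":5,"travel":[0,0,0],"rotation":[0,0,5]},
    {"gripper":5,"travel":[0,0,0],"rotation":[0,0,5]},
    {"gripper":5,"travel":[0,0,0],"rotation":[0,0,5]},
    {"gripper":5,"travel":[0,0,0],"rotation":[0,0,5]},
    {"gripper":5,"travel":[0,0,0],"rotation":[0,0,5]},
    {"gripper":5,"travel":[0,0,0],"rotation":[0,0,5]},
    {"gripper":5,"travel":[0,0,0],"rotation":[0,0,5]},
    {"gripper":5,"travel":[0,0,0],"rotation":[0,0,5]},
    {"gripper":5,"travel":[0,0,0],"rotation":[0,0,5]},
    {"gripper":5,"travel":[0,0,0],"rotation":[0,0,0]}
  ]
}}

```text
t: 4.63
tcp_pos: [0.5631, -0.149, 0.1318]
tool_rot: [0.903, -0.43, -0.0, -0.001]
force: [-0.3, 4.0, 5.6]
finger_gap: 0.164
```

```bash
cat > st.py <<'E'
from h import *; import sys
s=manip.sense();q=s['tool_rot'];yaw=2*np.arctan2(q[1],q[0]);print(s['t'],s['tcp_pos'].round(4),'screw~',round(.125-yaw,3),s['finger_gap'],s['force'].round(1),s['ft_torque'].round(2))
for n in('wrist','top','scene'):
    w=shot(n,f'{n}_{sys.argv[1]}.png');h=cv2.cvtColor(w,cv2.COLOR_RGB2HSV)
    m=((h[...,0]>15)&(h[...,0]<27)&(h[...,1]>170)&(h[...,2]>90)).astype(np.uint8)
    k,l,st,c=cv2.connectedComponentsWithStats(m);print(n,[(st[i].tolist()) for i in range(1,k) if st[i,4]>4][:8])
E
python3 st.py a
```

```text
4.6333 [ 0.5631 -0.149   0.1318] screw~ 1.014 0.16449051044652646 [-0.3  4.   5.6] [ 0.76 -0.04  0.03]
wrist []
top []
scene []
```

Run:
```python
import cv2,numpy as np
a=cv2.imread('pics/wrist_a.png');s=cv2.imread('pics/scene_a.png');s0=cv2.imread('pics/sc0.png')
c=np.zeros((600,800,3),np.uint8);c[:360,:480]=cv2.resize(a,(480,360))
f=lambda x:cv2.resize(x[225:295,330:400],(300,300),interpolation=cv2.INTER_CUBIC)
c[:300,480:780]=f(s);c[300:,480:780]=f(s0);cv2.imwrite('pics/c3.png',c)
```

```text
(no output)
```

View pics/c3.png

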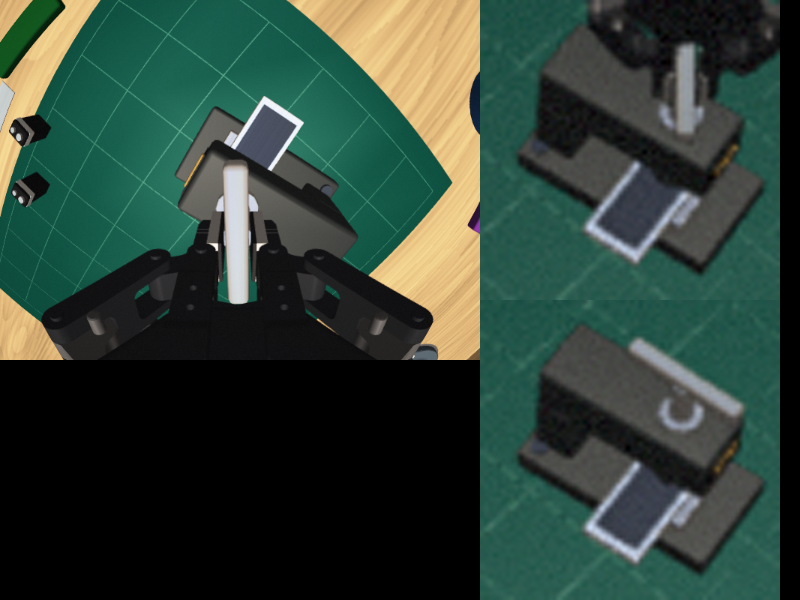

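The bar turned with the grip and the tab is still in (wrist ≈(257,227), scene ≈(388,262)). I'll continue in small steps.

>>> {"op": "send_rows", "data": {
  "motion": [
    {"gripper":5,"travel":[0,0,0],"rotation":[0,0,3]},
    {"gripper":5,"travel":[0,0,0],"rotation":[0,0,3]},
    {"gripper":5,"travel":[0,0,0],"rotation":[0,0,2]},
    {"gripper":5,"travel":[0,0,0],"rotation":[0,0,0]}
  ]
}}

```text
t: 5.12
tcp_pos: [0.5632, -0.1489, 0.1318]
tool_rot: [0.871, -0.491, 0.0, -0.001]
force: [0.7, 4.8, 5.0]
finger_gap: 0.167
```

```bash
cat > st.py <<'E'
from h import *; import sys
s=manip.sense();q=s['tool_rot'];yaw=2*np.arctan2(q[1],q[0]);print(s['t'],s['tcp_pos'].round(4),'screw~',round(.125-yaw,3),s['finger_gap'],s['force'].round(1),s['ft_torque'].round(2))
def br(w,n):
    x0,y0,x1,y1=(190,150,310,300) if n=='wrist' else (378,248,402,280)
    w=w[y0:y1,x0:x1].astype(int);m=(w[...,0]-w[...,2]>50)&(w[...,0]>w[...,1]+15)
    ys,xs=np.where(m);return m.sum(),(xs.mean()+x0,ys.mean()+y0) if len(xs) else None
for n in('wrist','scene'):
    print(n,'a:',br(cv2.imread(f'pics/{n}_a.png')[:,:,::-1],n),'now:',br(shot(n,f'{n}_{sys.argv[1]}.png'),n))
E
python3 st.py b
```

```text
5.1167 [ 0.5632 -0.1489  0.1318] screw~ 1.152 0.16672636603094637 [0.7 4.8 5. ] [ 0.88 -0.13  0.1 ]
wrist a: (np.int64(151), (np.float64(258.28476821192055), np.float64(226.11920529801324))) now: (np.int64(130), (np.float64(254.23846153846154), np.float64(232.8846153846154)))
scene a: (np.int64(2), (np.float64(388.0), np.float64(260.5))) now: (np.int64(3), (np.float64(386.6666666666667), np.float64(262.6666666666667)))
```

>>> {"op": "send_rows", "data": {
  "motion": [
    {"gripper":5,"travel":[0,0,0],"rotation":[0,0,2]},
    {"gripper":5,"travel":[0,0,0],"rotation":[0,0,2]},
    {"gripper":5,"travel":[0,0,0],"rotation":[0,0,0]},
    {"gripper":5,"travel":[0,0,0],"rotation":[0,0,0]}
  ]
}}

```text
t: 5.55
tcp_pos: [0.5632, -0.149, 0.1318]
tool_rot: [0.854, -0.521, -0.0, -0.001]
force: [0.4, 4.6, 5.8]
finger_gap: 0.168
```

```bash
python3 st.py c
```

```text
5.55 [ 0.5632 -0.149   0.1318] screw~ 1.221 0.16793754200994568 [0.4 4.6 5.8] [ 0.82 -0.12  0.18]
wrist a: (np.int64(151), (np.float64(258.28476821192055), np.float64(226.11920529801324))) now: (np.int64(2006), (np.float64(234.15004985044865), np.float64(230.95064805583252)))
scene a: (np.int64(2), (np.float64(388.0), np.float64(260.5))) now: (np.int64(74), (np.float64(390.0810810810811), np.float64(264.05405405405406)))
```

The tab popped out at about 1.22 rad (brass area 130 → 2006 px in the wrist view). I'll release and rise.

>>> {"op": "send_rows", "data": {
  "motion": [
    {"gripper":60,"travel":[0,0,0],"rotation":[0,0,0]},
    {"gripper":60,"travel":[0,0,0],"rotation":[0,0,0]},
    {"gripper":60,"travel":[0,0,0],"rotation":[0,0,0]},
    {"gripper":60,"travel":[0,0,0],"rotation":[0,0,0]},
    {"gripper":60,"travel":[0,0,0],"rotation":[0,0,0]},
    {"gripper":60,"travel":[0,0,0],"rotation":[0,0,0]},
    {"gripper":60,"travel":[0,0,-20],"rotation":[0,0,0]},
    {"gripper":60,"travel":[0,0,-30],"rotation":[0,0,0]},
    {"gripper":60,"travel":[0,0,-35],"rotation":[0,0,0]},
    {"gripper":60,"travel":[0,0,-35],"rotation":[0,0,0]},
    {"gripper":60,"travel":[0,0,-30],"rotation":[0,0,0]},
    {"gripper":60,"travel":[0,0,0],"rotation":[0,0,0]}
  ]
}}

```text
t: 6.65
tcp_pos: [0.5664, -0.1519, 0.2885]
tool_rot: [0.854, -0.521, 0.007, -0.001]
force: [0.7, 0.2, 0.3]
finger_gap: 0.702
```

Run:
```python
from h import *
s=manip.sense();print(s['t'],s['tcp_pos'],s['finger_gap'],s['force'].round(1))
a=shot('wrist','w_end.png');s=shot('scene','s_end.png');s0=cv2.imread('pics/sc0.png')[:,:,::-1]
c=np.zeros((600,800,3),np.uint8);c[:360,:480]=cv2.resize(a,(480,360))
f=lambda x:cv2.resize(x[160:295,325:465],(311,300),interpolation=cv2.INTER_CUBIC)
c[:300,480:791]=f(s);c[300:,480:791]=f(s0);cv2.imwrite('pics/c4.png',c[:,:,::-1])
```

```text
6.65 [ 0.56642833 -0.15187037  0.28846832] 0.7017863452991002 [0.7 0.2 0.3]
```

View pics/c4.png

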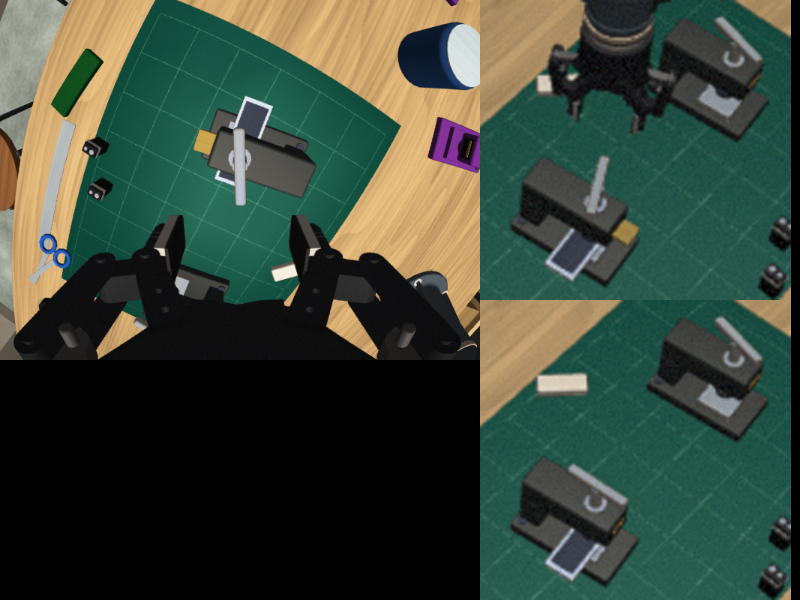

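The tab is out (brass at composite (625,232)), the bar is turned, the plate is in place, the empty press is unchanged, and the gripper is clear. I'll hand in.

```bash
python3 -c "
from station import manip
print(manip.sign_off())"
```

```text
the job is handed in; nothing more can be done
None
```

I turned the T-bar on the press with the plate clockwise until its brass tab popped out, then let go and raised the gripper clear. The job was handed in at about 6.7 s.

- **Turn:** I stopped the bar at about 1.22 rad. The tab was still in at 1.15 rad, so it went very little past the release point. These angles come from the gripper's rotation and a frame angle measured in the images, so they could be a few hundredths of a radian off.
- **Last pictures:** The tab is fully out and the plate is still under the foot. The empty press and its bar look unchanged.
- **Contact:** At the end the measured force was about 0 N, with the fingers open above the bar.
- **Problem:** One call to close the gripper was refused because I left out the rotation field. Nothing moved, and I sent it again correctly.

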